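Compare two weights on an equal-arm balance and stow the heavier in its rail

TASK

Two look-alike brass weights stand on the bench: put one on each pan of the equal-arm balance, let go and see which pan sinks. Then take the heavier weight and seat it upright, fully down, in the round pocket of the metal rail, sliding it gently along the channel to find the pocket by feel, and leave the lighter one standing on its pan. Treat the balance and the rail gently, never put the lighter weight on the rail, and do not disturb the tins and the stopwatch.

Things in the scene. Friction and masses are not known exactly. Their poses are not given: they have to be found in the camera images.
- weight_a: One of two look-alike brass weights: upright cylinder 32 mm in diameter with a narrower neck and knob, 52 mm tall in all, straight side from the foot to about 30 mm up. 140 to 240 g. Origin: centre of its foot, z up. Which weight is heavier is not known; they differ by at least 30 g.
- weight_b: The other brass weight, same shape and size, same origin.
- pan_balance: Equal-arm balance, fixed to the bench: grey base 90 x 190 mm, pans side by side along its y axis, a needle and scale between them up to 0.110 m high. Origin: centre of the underside; z up, y from the right pan to the left pan, the pans 100 mm either side.
- left_pan (a point): Centre of the left (+y) pan's flat top, where a weight's foot stands. Flat disc about 70 mm across inside, with a rim 3 mm high and 82 mm across outside. Top at 75 mm above the bench when level; moves straight up and down by up to 10 mm, always level. An empty pan yields to a very light touch.
- right_pan (a point): The same point of the right (-y) pan; it rises as the left one sinks by the same amount.
- pan_left (a joint): Height of the left pan from level, m: 0 level, -0.010 left pan fully down (left is heavier), +0.010 left pan fully up (right is heavier).
- rail: Metal weight rail, fixed to the bench. Origin: centre of the underside, z up, y along the channel. Aluminium frame 74 mm wide (x), 130 mm long (y), 25 mm high; two ledges stand 5 mm above the floor of an open-ended channel 37 mm wide, centred on x = 0. A seated weight's foot is at z = 12 mm.
- channel_mid (a point): Middle of the channel's floor, 20 mm above the bench: the top of a bright steel bar with one round pocket, 35 mm wide, 8 mm deep, mouth bevelled 2.5 mm, anywhere up to 22 mm either way along y from this point, unmeasured: slide a weight along at 2 to 10 N till it drops in. The bar is held up by springs: it gives at about 4 N, 2.5 N/mm, and is hard down after 4 mm; it stays put along y.
- tin_1: Bystander: lidded aluminium tin, 62 mm in diameter, 24 mm high. Origin: centre of the underside.
- tin_2: Bystander: second such tin, same origin.
- stopwatch: Bystander: flat stopwatch 60 x 60 x 18 mm. Origin: centre of the underside.
Mind the look-alikes: they are no part of the job. What is shaped like the weight_b but orange or pink is not meant.

How it is judged:
By the outcome, as a careful person would: the job done as asked, in the order asked, and still so for the second after the job is handed in, with the robot touching nothing.
It also fails if it takes over 72 s, if anything falls off the work surface, if the arm or the gripper's body presses on something with over 40 N, if the wrist force passes 120 N, or if a joint passes its speed limit or range.

ROBOT

A 6-joint arm with a two-finger parallel gripper is mounted at the origin on the work surface; the furniture and walls round the work are solid. World frame = base frame: x ahead of the robot, y to its left, z up, the work surface at z = 0. Lengths are in m, angles in rad, forces in N, time in s.
With the tool pointing down it reaches from about 0.375 to 0.925 m from the base axis. Payload 5.7 kg.
Tool frame: the origin (TCP) lies on the front face of the gripper's body, between the roots of the fingers; the fingertips stand 80 mm ahead of it and the grasp point (between the pads) lies robot.hold_point_z ahead of it (robot.hold_point_z is the distance from the TCP to the grasp point, in m); z points along the fingers, y is the line along which they close (so a half turn about z gives the same grasp; the last joint's range is limited). The gripper opens to 88 mm and grips with 3 to 60 N. Pads are 20 mm wide; open, the fingers measure 115 mm over their backs; the gripper's body (75 mm by 178 mm) begins 61 mm behind the grasp point.
Start: joints at [-1.443, 0.359, 1.51, -0, 1.272, -0.115], TCP at [0.144, -0.582, 0.303] pointing down, gripper open.
Joint ranges: [-2.97, 2.97], [-1.01, 2.36], [0.21, 2.38], [-0.96, 4.11], [0.2, 2.71], [-2.98, 2.98]. Speed limits (rad/s): [2.39, 2.39, 3.14, 3.14, 3.14, 3.14].

INTERFACE

Orientations are given as [roll, pitch, yaw] about the fixed x, y, z axes, in that order (R = Rz(yaw) Ry(pitch) Rx(roll)).
In Python, from rig import telemetry, read_camera, workorder, robot gives the robot as it stands.
- The arm moves only by the tool send_rows, never from a script. Its arguments are lists of equal length, an entry for each row: "translation": the shift along the world's x, y, z in units of 30 cm (1.0 is 30 cm), a list of three; "rotation": the turn, a rotation vector about the world's x, y, z in units of 60 degrees (1.0 is 60 degrees), a list of three. In form: {"translation": [[dx, dy, dz], ...], "rotation": [[rx, ry, rz], ...]}. A call has exactly 8 rows; each row is the pose to reach, as a shift and turn from the pose commanded when the call began; what a row does not reach only later rows make up. A row lasts 1/10 s, in which the tool goes at most 50 mm and 8.59 degrees, less where a joint would pass 70% of its speed; a pose out of reach is approached as far as the arm can. A call with a number of a shift or a turn outside -1 to 1 is refused whole. A call with a gripper value outside its range is refused whole. "hand" is the closure, from -1 (fully open) to 1 (shut), set as the call begins (left out, the last holds). The fingers move at their own pace and stop on an object; "grip_force" is the grip in N (left out, the last holds). Time passes only in rows, so rows that repeat a pose let the fingers close, or fill a call up. It gives the time, the measured TCP pose, the force, the opening and the grip force at its end, in the units of the state.
- telemetry.get_obs(): the state, without advancing time (a new reading comes with each control period).
- read_camera(name): name is "scene" or "top"; returns a dict with "pixels" (384x512x3 uint8, blue, green, red), "intrinsics" (3x3 intrinsics, pixels), "dist_coeffs" ([k1, k2, p1, p2, k3] as OpenCV has them; the pictures are not rectified), "rvec" (rotation vector, rad) and "tvec" (3), from world to camera coordinates, as OpenCV has them. Camera axes: x right, y down, z forward; pixel columns grow to the right and rows downward; lengths in m; the calibration is good to about 2 mm. A picture is of the moment at which its call begins. There is no depth.
- workorder.hand_in(): hands the job in; it is judged then, once.
The state is a dict: "t": time; "joint_pos": joint angles; "qd": joint speeds; "joint_efforts": joint torques, N m; "position": TCP position; "tcp_rot": TCP orientation; "force": force on the tool from outside, world axes, zero at the start; "wrist_torque": the same for the moment, N m; "width": opening from 0.0 (shut) to 1.0 (fully open); "gripper_force": force on a finger pad.
Only numpy, scipy, OpenCV 4.12 (cv2) and the standard library are available. Lean on these libraries where they do the work, as an engineer would, in place of code of your own. Each camera call takes 0.05 s, during which the arm holds its last target. There are 200 camera calls.

## Working session

There is one attempt and no reset: what is moved stays moved. The work goes in short steps, Python scripts to look and compute and a tool call to move; the robot and the scene stay as the last step left them, time stands still between calls to the robot, and variables do not carry over. Pictures are saved under pics/ and viewed, at most 10 in all, crops included, and the job is handed in when it is done.

Besides the shell and the picture viewer there is one more tool, called after "Emit:" by a JSON object that holds its "name" and its "arguments". send_rows: Moves the arm, as the interface text tells. Shifts and turns lie within -1 to 1; 1 stands for 30 cm of shift or 60 degrees of turn. Its arguments: {"type":"object","properties":{"translation":{"type":"array"},"rotation":{"type":"array"},"hand":{"type":"number"},"grip_force":{"type":"number"}},"required":["translation","rotation"]}

```bash
mkdir -p pics; cat > h.py <<'E'
import numpy as np, cv2
from rig import telemetry, read_camera, workorder, robot
def cam(n,f=None):
    c=read_camera(n); c={k:(np.array(v) if k!='pixels' else np.array(v)) for k,v in c.items()}
    if f: cv2.imwrite('pics/'+f,c['pixels'])
    return c
def ray(c,uv):
    p=cv2.undistortPoints(np.array([[uv]],float),c['intrinsics'],c['dist_coeffs'])[0,0]
    R=cv2.Rodrigues(c['rvec'])[0]; return -R.T@c['tvec'].ravel(), R.T@np.array([p[0],p[1],1])
def onz(c,uv,z):
    o,d=ray(c,uv); return o+d*(z-o[2])/d[2]
def proj(c,P):
    return cv2.projectPoints(np.array(P,float).reshape(-1,3),c['rvec'],c['tvec'],c['intrinsics'],c['dist_coeffs'])[0][:,0]
E
python3 - <<'E'
from h import *
import pickle
cs={n:cam(n) for n in('scene','top')}
pickle.dump(cs,open('c0.pkl','wb'))
for n in cs:
    cv2.imwrite(f'pics/{n}0.png',cv2.resize(cs[n]['pixels'],(800,600),interpolation=cv2.INTER_CUBIC))
    c=cs[n];print(n,ray(c,(256,192)))
print(telemetry.get_obs(),robot.hold_point_z)
E
```

```text
scene (array([-0.17411046, -0.5689133 ,  0.63202796]), array([ 0.72743945,  0.47363497, -0.49659733]))
top (array([ 0.51999999, -0.09131976,  1.17268842]), array([ 0.07863473, -0.01051604, -0.99687094]))
{'t': 0.1, 'joint_pos': array([-1.44312766e+00,  3.59415475e-01,  1.51130350e+00, -3.94296911e-06,
        1.27252412e+00, -1.15116380e-01]), 'qd': array([-0.00119283, -0.00118646, -0.00235867, -0.00028356, -0.00023549,
       -0.00039442]), 'joint_efforts': array([-1.46373159e-04, -5.16358709e+01, -2.71406937e+01,  6.76198793e-02,
        2.76717951e-02, -1.73965128e-05]), 'position': array([ 0.14416327, -0.58191864,  0.30191186]), 'tcp_rot': array([-3.13995270e+00, -1.85831419e-04,  2.42786058e-01]), 'force': array([-0.61190937,  0.09454462, -0.40847233]), 'wrist_torque': array([ 0.0390592 ,  0.04909864, -0.05484707]), 'gripper_force': 0.0, 'width': 1.0021325766009124} 0.0613
```

View pics/scene0.png

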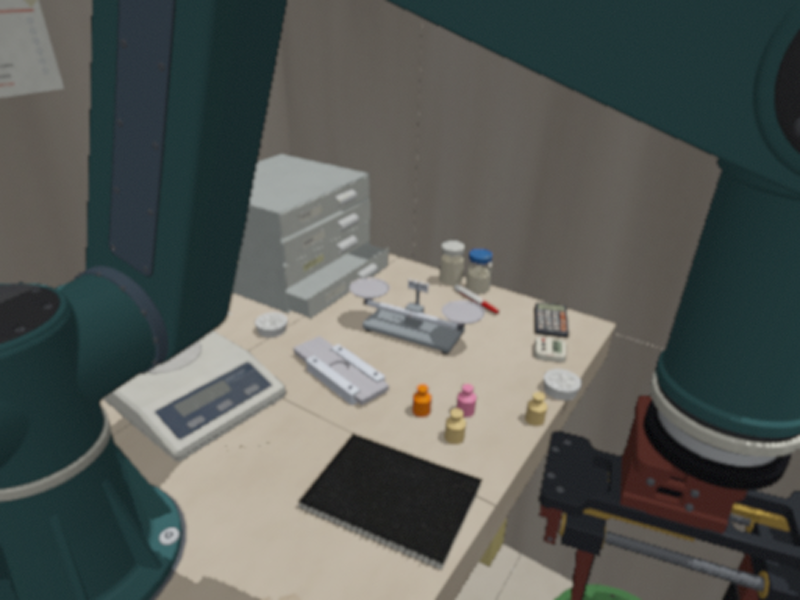

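View pics/top0.png

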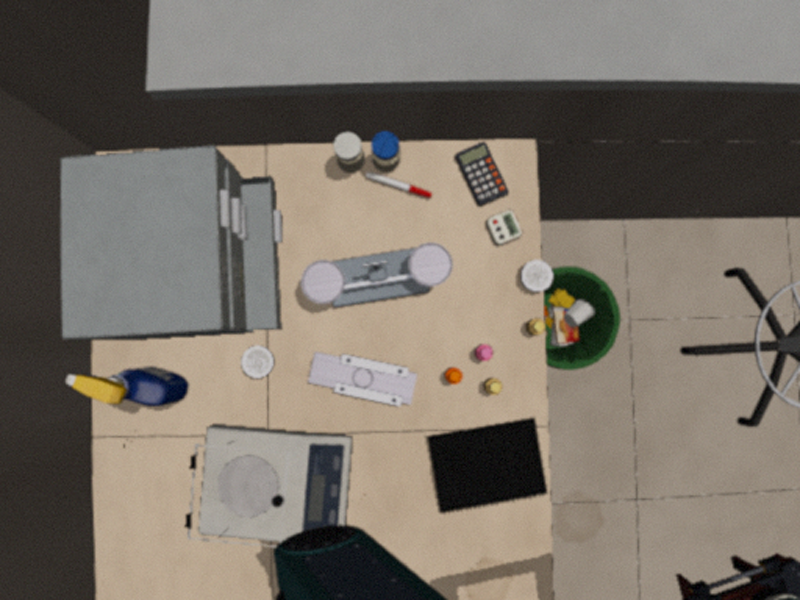

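Scene and top views show the brass weights at top-view (536,327) and (492,386). The balance pans are at (322,283) and (430,265), and the rail is centred near (362,379) with the pocket visible. Next is an enlarged crop.

```bash
python3 - <<'E'
from h import *
import pickle
cs=pickle.load(open('c0.pkl','rb'));p=cs['top']['pixels']
cv2.imwrite('pics/crop1.png',cv2.resize(p[145:270,190:360],None,fx=4.7,fy=4.7,interpolation=cv2.INTER_CUBIC))
E
```

```text
(no output)
```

View pics/crop1.png

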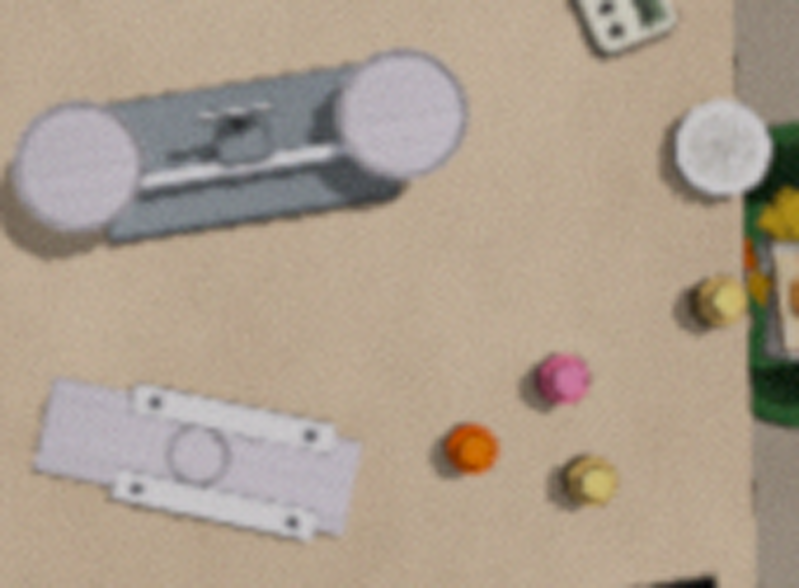

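The enlarged crop shows the weights' knobs at (728,301) and (597,483). The pan centres are at (78,167) and (402,115), the bar pocket ring is at (198,455), and the ledges run x≈115–335.

```bash
python3 - <<'E'
from h import *
import pickle
c=pickle.load(open('c0.pkl','rb'))['top']
f=lambda x,y,z:onz(c,(190+(x+.5)/4.7-.5,145+(y+.5)/4.7-.5),z)
for n,x,y,z in [('wR knob',728,301,.05),('wR body',719,302,.03),('wN knob',597,483,.05),('wN body',590,482,.03),('L',78,167,.077),('R',402,115,.077),('pocket',198,455,.02),
 ('b1',55,378,.02),('b2',360,442,.02),('b3',340,535,.02),('b4',35,470,.02),
 ('l1',135,385,.025),('l2',335,425,.025),('l3',310,540,.025),('l4',112,497,.025),('s',155,402,.025),('s',310,435,.025),('s',136,488,.025),('s',292,522,.025),('orange',473,449,.05),('pink',565,378,.05),('tin',722,148,.024)]:
    print(n,f(x,y,z)[:2].round(4))
P={'L':f(78,167,.077),'R':f(402,115,.077)}
d=P['L']-P['R'];print('balance yaw',np.arctan2(-d[0],d[1]),np.linalg.norm(d),(P['L']+P['R'])/2)
E
```

```text
wR knob [ 0.5528 -0.362 ]
wR body [ 0.553 -0.361]
wN knob [ 0.4423 -0.2755]
wN body [ 0.4417 -0.2743]
L [0.6441 0.0388]
R [ 0.6711 -0.1596]
pocket [ 0.4651 -0.0273]
b1 [0.5161 0.0625]
b2 [ 0.4706 -0.1302]
b3 [ 0.4123 -0.116 ]
b4 [0.4582 0.0763]
l1 [0.5105 0.0113]
l2 [ 0.4819 -0.1146]
l3 [ 0.4101 -0.0969]
l4 [0.4403 0.0273]
s [ 0.4994 -0.0012]
s [ 0.4761 -0.0986]
s [0.4456 0.012 ]
s [ 0.4217 -0.0858]
orange [ 0.4656 -0.1991]
pink [ 0.5078 -0.2578]
tin [ 0.6522 -0.3687]
balance yaw 0.1350044891335605 0.20020489856768842 [ 0.65761395 -0.06039371  0.077     ]
```

Emit:
{"name": "send_rows", "arguments": {"translation": [[0.15,0.15,0],[0.3,0.3,0],[0.45,0.45,0],[0.6,0.6,0],[0.75,0.75,-0.1],[0.85,0.85,-0.2],[0.95,0.95,-0.3],[0.993,0.98,-0.37]], "rotation": [[0,0,-0.1],[0,0,-0.2],[0,0,-0.3],[0,0,-0.4],[0,0,-0.456],[0,0,-0.456],[0,0,-0.456],[0,0,-0.456]], "hand": -0.27, "grip_force": 15}}

```text
t: 0.9
position: [0.415, -0.3135, 0.2184]
tcp_rot: [3.141, -0.001, -0.234]
force: [0.7, -0.9, 0.2]
width: 0.638
gripper_force: 0.0
```

Emit:
{"name": "send_rows", "arguments": {"translation": [[0,0.044,0],[0,0.044,0],[0,0.044,-0.08],[0,0.044,-0.16],[0,0.044,-0.24],[0,0.044,-0.3],[0,0.044,-0.34],[0,0.044,-0.34]], "rotation": [[0,0,0],[0,0,0],[0,0,0],[0,0,0],[0,0,0],[0,0,0],[0,0,0],[0,0,0]]}}

```text
t: 1.7
position: [0.4114, -0.3023, 0.1163]
tcp_rot: [-3.141, 0.003, -0.236]
force: [-1.9, 0.8, 2.9]
width: 0.636
gripper_force: 1.6
```

Emit:
{"name": "send_rows", "arguments": {"translation": [[0,0,0],[0,0,0],[0,0,0],[0,0,0],[0,0,0],[0,0,0],[0,0,0],[0,0,0]], "rotation": [[0,0,0],[0,0,0],[0,0,0],[0,0,0],[0,0,0],[0,0,0],[0,0,0],[0,0,0]], "hand": 1}}

```text
t: 2.5
position: [0.4139, -0.302, 0.1167]
tcp_rot: [3.141, -0.001, -0.235]
force: [0.0, 0.2, 0.4]
width: 0.005
gripper_force: 0.0
```

Emit:
{"name": "send_rows", "arguments": {"translation": [[0,0,0.05],[0,0,0.1],[0,0,0.15],[0,0,0.2],[0,0,0.25],[0,0,0.25],[0,0,0.25],[0,0,0.25]], "rotation": [[0,0,0],[0,0,0],[0,0,0],[0,0,0],[0,0,0],[0,0,0],[0,0,0],[0,0,0]], "hand": -0.27}}

```text
t: 3.3
position: [0.4133, -0.3014, 0.1908]
tcp_rot: [-3.141, 0.001, -0.235]
force: [0.1, 0.5, -0.2]
width: 0.631
gripper_force: 0.0
```

```bash
python3 - <<'E'
from h import *
c=cam('top');s=cam('scene')
a=cv2.resize(c['pixels'][175:260,270:360],(420,397),interpolation=3)
b=cv2.resize(s['pixels'][215:300,235:375],(370,225),interpolation=3)
im=np.zeros((400,800,3),np.uint8);im[:397,:420]=a;im[:225,425:795]=b
cv2.imwrite('pics/c2.png',im);print(telemetry.get_obs()['position'])
E
```

```text
[ 0.41329608 -0.30137587  0.19077968]
```

View pics/c2.png

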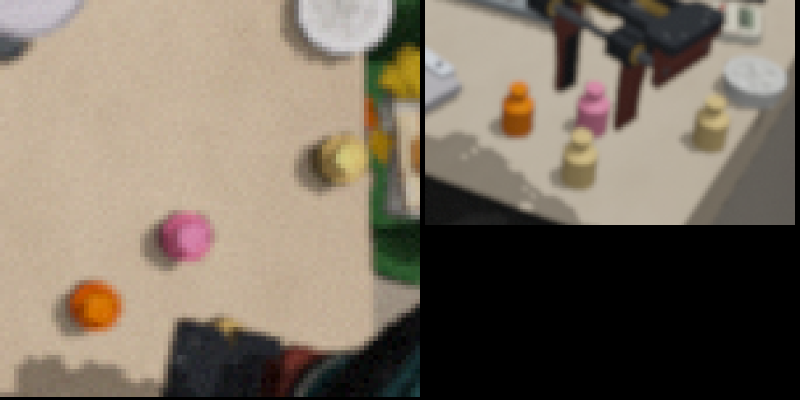

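The crop shows both brass weights upright. The near one's knob is at crop (582,136). I'll compare it with the first picture.

```bash
python3 - <<'E'
from h import *
import pickle
s0=pickle.load(open('c0.pkl','rb'))['scene'];s=cam('scene')
for c in(s0,s):
    p=c['pixels'][245:290,280:305].astype(int)
    m=((p[...,2]-p[...,0])>50)&(p[...,1]>110)&((p[...,2]-p[...,1])<50)
    ys,xs=np.nonzero(m);print(xs.mean()+280,ys.mean()+245,m.sum())
    print(onz(c,(xs.mean()+280,ys.mean()+245),.024)[:2])
E
```

```text
292.0416666666667 270.9642857142857 168
[ 0.44760439 -0.27383167]
294.0191082802548 272.8216560509554 157
[ 0.44459226 -0.28091656]
```

Emit:
{"name": "send_rows", "arguments": {"translation": [[0.045,0.035,0],[0.085,0.065,0],[0.085,0.065,-0.05],[0.085,0.065,-0.1],[0.085,0.065,-0.16],[0.085,0.065,-0.22],[0.085,0.065,-0.28],[0.085,0.065,-0.338]], "rotation": [[0,0,0],[0,0,0],[0,0,0],[0,0,0],[0,0,0],[0,0,0],[0,0,0],[0,0,0]]}}

```text
t: 4.25
position: [0.4395, -0.2819, 0.0892]
tcp_rot: [-3.141, 0.0, -0.234]
force: [-0.5, -0.2, 0.5]
width: 0.637
gripper_force: 0.0
```

Emit:
{"name": "send_rows", "arguments": {"translation": [[0,0,0],[0,0,0],[0,0,0],[0,0,0],[0,0,0],[0,0,0],[0,0,0],[0,0,0]], "rotation": [[0,0,0],[0,0,0],[0,0,0],[0,0,0],[0,0,0],[0,0,0],[0,0,0],[0,0,0]], "hand": 1}}

```text
t: 5.05
position: [0.4397, -0.2826, 0.091]
tcp_rot: [3.141, -0.002, -0.235]
force: [0.4, 1.0, 6.5]
width: 0.356
gripper_force: 15.0
```

Emit:
{"name": "send_rows", "arguments": {"translation": [[0,0,0.08],[0,0,0.18],[0,0,0.28],[0.05,0.05,0.36],[0.12,0.12,0.42],[0.19,0.22,0.42],[0.25,0.32,0.42],[0.3,0.4,0.42]], "rotation": [[0,0,0],[0,0,0],[0,0,0],[0,0,0],[0,0,0],[0,0,0],[0,0,0],[0,0,0]]}}

```text
t: 5.85
position: [0.5294, -0.1607, 0.2162]
tcp_rot: [-3.141, 0.0, -0.234]
force: [-0.6, -0.5, -1.8]
width: 0.355
gripper_force: 15.0
```

Emit:
{"name": "send_rows", "arguments": {"translation": [[0.05,0.09,0],[0.1,0.19,0],[0.16,0.29,0],[0.22,0.39,0],[0.28,0.49,0],[0.33,0.59,0],[0.37,0.65,0],[0.382,0.669,0]], "rotation": [[0,0,0],[0,0,0],[0,0,0],[0,0,0],[0,0,0],[0,0,0],[0,0,0],[0,0,0]]}}

```text
t: 6.65
position: [0.6443, 0.0403, 0.2157]
tcp_rot: [-3.141, 0.0, -0.233]
force: [0.0, 0.0, -2.1]
width: 0.357
gripper_force: 15.0
```

Emit:
{"name": "send_rows", "arguments": {"translation": [[0,0,-0.02],[0,0,-0.05],[0,0,-0.08],[0,0,-0.1],[0,0,-0.12],[0,0,-0.13],[0,0,-0.13],[0,0,-0.13]], "rotation": [[0,0,0],[0,0,0],[0,0,0],[0,0,0],[0,0,0],[0,0,0],[0,0,0],[0,0,0]]}}

```text
t: 7.45
position: [0.6439, 0.0384, 0.1774]
tcp_rot: [-3.141, -0.0, -0.235]
force: [0.4, -0.7, -3.1]
width: 0.354
gripper_force: 15.0
```

```bash
python3 - <<'E'
from h import *
o=telemetry.get_obs();print(o['position'],o['force'])
c=cam('top');s=cam('scene')
a=cv2.resize(c['pixels'][140:210,185:300],(460,280),interpolation=3)
b=cv2.resize(s['pixels'][155:235,210:320],(550,400)[:2],interpolation=3)
im=np.zeros((590,800,3),np.uint8);im[:280,:460]=a;b=cv2.resize(b,(420,305));im[285:590,:420]=b
cv2.imwrite('pics/c3.png',im)
E
```

```text
[0.64392798 0.03838383 0.17741177] [ 0.40800552 -0.66522507 -3.13259014]
```

View pics/c3.png

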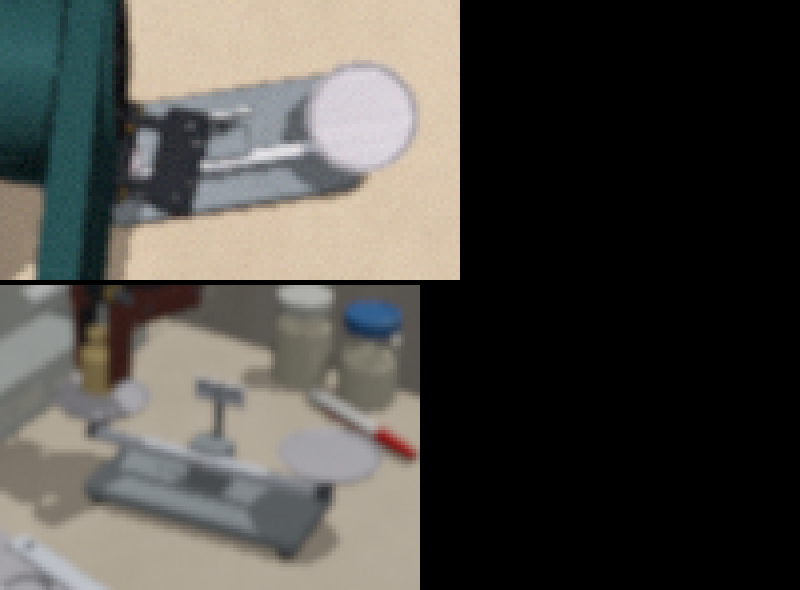

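The held weight hangs just above the left pan, at about (95,385) in the scene crop, centred and upright. Now I lower it gently.

Emit:
{"name": "send_rows", "arguments": {"translation": [[0,0,-0.01],[0,0,-0.02],[0,0,-0.03],[0,0,-0.04],[0,0,-0.05],[0,0,-0.06],[0,0,-0.066],[0,0,-0.066]], "rotation": [[0,0,0],[0,0,0],[0,0,0],[0,0,0],[0,0,0],[0,0,0],[0,0,0],[0,0,0]]}}

```text
t: 8.35
position: [0.6436, 0.0384, 0.157]
tcp_rot: [3.142, 0.001, -0.235]
force: [0.2, -0.2, -1.6]
width: 0.354
gripper_force: 15.0
```

Emit:
{"name": "send_rows", "arguments": {"translation": [[0,0,0],[0,0,0],[0,0,-0.003],[0,0,-0.003],[0,0,-0.003],[0,0,-0.003],[0,0,-0.003],[0,0,-0.003]], "rotation": [[0,0,0],[0,0,0],[0,0,0],[0,0,0],[0,0,0],[0,0,0],[0,0,0],[0,0,0]]}}

```text
t: 9.15
position: [0.6438, 0.0384, 0.1566]
tcp_rot: [-3.141, -0.0, -0.235]
force: [-0.1, -0.2, -2.0]
width: 0.354
gripper_force: 15.0
```

Emit:
{"name": "send_rows", "arguments": {"translation": [[0,0,-0.003],[0,0,-0.004],[0,0,-0.004],[0,0,-0.004],[0,0,-0.004],[0,0,-0.004],[0,0,-0.004],[0,0,-0.004]], "rotation": [[0,0,0],[0,0,0],[0,0,0],[0,0,0],[0,0,0],[0,0,0],[0,0,0],[0,0,0]]}}

```text
t: 9.95
position: [0.6439, 0.0384, 0.156]
tcp_rot: [-3.141, -0.001, -0.235]
force: [-1.2, 0.1, 6.0]
width: 0.352
gripper_force: 15.0
```

Emit:
{"name": "send_rows", "arguments": {"translation": [[0,0,0],[0,0,0],[0,0,0],[0,0,0],[0,0,0],[0,0,0],[0,0,0],[0,0,0]], "rotation": [[0,0,0],[0,0,0],[0,0,0],[0,0,0],[0,0,0],[0,0,0],[0,0,0],[0,0,0]], "hand": -0.27}}

```text
t: 10.75
position: [0.6438, 0.0384, 0.1553]
tcp_rot: [-3.142, -0.0, -0.235]
force: [0.2, 0.4, 0.4]
width: 0.639
gripper_force: 0.0
```

Emit:
{"name": "send_rows", "arguments": {"translation": [[0,0,0.02],[0,0,0.06],[0,0,0.11],[0,0,0.17],[0,0,0.23],[0,0,0.28],[0,0,0.3],[0,0,0.3]], "rotation": [[0,0,0],[0,0,0],[0,0,0],[0,0,0],[0,0,0],[0,0,0],[0,0,0],[0,0,0]]}}

```text
t: 11.55
position: [0.6446, 0.0384, 0.2474]
tcp_rot: [-3.141, -0.003, -0.235]
force: [0.7, -0.0, -0.4]
width: 0.629
gripper_force: 0.0
```

Emit:
{"name": "send_rows", "arguments": {"translation": [[-0.02,-0.08,0],[-0.05,-0.2,0],[-0.08,-0.33,0],[-0.11,-0.46,0],[-0.14,-0.59,0],[-0.17,-0.72,0],[-0.2,-0.84,0],[-0.23,-0.96,0]], "rotation": [[0,0,0],[0,0,0],[0,0,0],[0,0,0],[0,0,0],[0,0,0],[0,0,0],[0,0,0]]}}

```text
t: 12.35
position: [0.5738, -0.2509, 0.2446]
tcp_rot: [-3.141, 0.001, -0.235]
force: [1.0, -0.7, -0.1]
width: 0.635
gripper_force: 0.0
```

Emit:
{"name": "send_rows", "arguments": {"translation": [[-0.02,-0.12,0],[-0.04,-0.23,-0.06],[-0.06,-0.32,-0.12],[-0.073,-0.37,-0.18],[-0.073,-0.37,-0.22],[-0.073,-0.37,-0.24],[-0.073,-0.37,-0.24],[-0.073,-0.37,-0.24]], "rotation": [[0,0,0],[0,0,0],[0,0,0],[0,0,0],[0,0,0],[0,0,0],[0,0,0],[0,0,0]]}}

```text
t: 13.15
position: [0.5535, -0.3593, 0.1737]
tcp_rot: [-3.141, -0.0, -0.233]
force: [0.6, -0.5, 0.4]
width: 0.635
gripper_force: 0.0
```

Emit:
{"name": "send_rows", "arguments": {"translation": [[0,-0.006,-0.04],[0,-0.006,-0.09],[0,-0.006,-0.14],[0,-0.006,-0.19],[0,-0.006,-0.23],[0,-0.006,-0.26],[0,-0.006,-0.278],[0,-0.006,-0.278]], "rotation": [[0,0,0],[0,0,0],[0,0,0],[0,0,0],[0,0,0],[0,0,0],[0,0,0],[0,0,0]]}}

```text
t: 13.95
position: [0.5525, -0.3621, 0.089]
tcp_rot: [-3.141, 0.001, -0.235]
force: [-0.6, 0.0, 0.1]
width: 0.638
gripper_force: 0.0
```

Emit:
{"name": "send_rows", "arguments": {"translation": [[0,0,0],[0,0,0],[0,0,0],[0,0,0],[0,0,0],[0,0,0],[0,0,0],[0,0,0]], "rotation": [[0,0,0],[0,0,0],[0,0,0],[0,0,0],[0,0,0],[0,0,0],[0,0,0],[0,0,0]], "hand": 1}}

```text
t: 14.75
position: [0.5532, -0.3624, 0.0906]
tcp_rot: [3.142, -0.001, -0.235]
force: [-0.3, 2.5, 5.6]
width: 0.361
gripper_force: 15.0
```

Emit:
{"name": "send_rows", "arguments": {"translation": [[0,0,0.06],[0,0,0.14],[0,0,0.22],[0,0,0.3],[0,0,0.37],[0,0,0.42],[0,0,0.43],[0,0,0.43]], "rotation": [[0,0,0],[0,0,0],[0,0,0],[0,0,0],[0,0,0],[0,0,0],[0,0,0],[0,0,0]]}}

```text
t: 15.55
position: [0.5528, -0.3624, 0.2188]
tcp_rot: [3.142, -0.0, -0.235]
force: [-1.0, 0.0, -1.8]
width: 0.355
gripper_force: 15.0
```

Emit:
{"name": "send_rows", "arguments": {"translation": [[0.05,0.09,0],[0.11,0.19,0],[0.17,0.29,0],[0.23,0.39,0],[0.29,0.49,0],[0.34,0.59,0],[0.38,0.65,0],[0.394,0.676,0]], "rotation": [[0,0,0],[0,0,0],[0,0,0],[0,0,0],[0,0,0],[0,0,0],[0,0,0],[0,0,0]]}}

```text
t: 16.35
position: [0.6713, -0.1572, 0.217]
tcp_rot: [-3.141, 0.002, -0.233]
force: [-0.4, 0.5, -1.5]
width: 0.355
gripper_force: 15.0
```

Emit:
{"name": "send_rows", "arguments": {"translation": [[0,0,-0.02],[0,0,-0.05],[0,0,-0.08],[0,0,-0.1],[0,0,-0.115],[0,0,-0.12],[0,0,-0.12],[0,0,-0.12]], "rotation": [[0,0,0],[0,0,0],[0,0,0],[0,0,0],[0,0,0],[0,0,0],[0,0,0],[0,0,0]]}}

```text
t: 17.15
position: [0.6713, -0.1597, 0.1833]
tcp_rot: [-3.142, -0.001, -0.235]
force: [0.1, -0.6, -1.8]
width: 0.355
gripper_force: 15.0
```

```bash
python3 - <<'E'
from h import *
o=telemetry.get_obs();print(o['position'],o['force'])
c=cam('top');s=cam('scene')
a=cv2.resize(c['pixels'][140:210,185:300],(460,280),interpolation=3)
b=cv2.resize(s['pixels'][155:235,210:320],(420,305),interpolation=3)
im=np.zeros((590,460,3),np.uint8);im[:280,:460]=a;im[285:590,:420]=b
cv2.imwrite('pics/c4.png',im)
E
```

```text
[ 0.67127145 -0.15972075  0.18331565] [ 0.12380486 -0.57590756 -1.76592563]
```

View pics/c4.png

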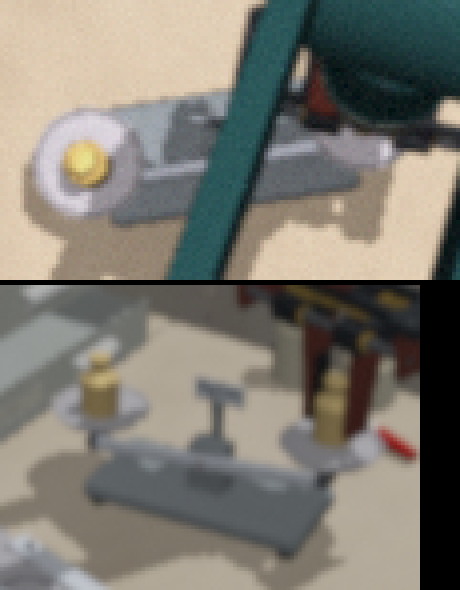

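The first weight stands centred on the left pan at top-crop (87,162). The second hangs over the right pan at scene-crop (333,430). I lower it to about mid travel and release.

Emit:
{"name": "send_rows", "arguments": {"translation": [[0,0,-0.01],[0,0,-0.018],[0,0,-0.025],[0,0,-0.032],[0,0,-0.039],[0,0,-0.046],[0,0,-0.052],[0,0,-0.052]], "rotation": [[0,0,0],[0,0,0],[0,0,0],[0,0,0],[0,0,0],[0,0,0],[0,0,0],[0,0,0]]}}

```text
t: 18.05
position: [0.671, -0.1595, 0.1671]
tcp_rot: [-3.141, 0.0, -0.235]
force: [-0.4, 0.8, 0.2]
width: 0.36
gripper_force: 15.0
```

Emit:
{"name": "send_rows", "arguments": {"translation": [[0,0,0],[0,0,0],[0,0,0],[0,0,0],[0,0,0],[0,0,0],[0,0,0],[0,0,0]], "rotation": [[0,0,0],[0,0,0],[0,0,0],[0,0,0],[0,0,0],[0,0,0],[0,0,0],[0,0,0]], "hand": -0.27}}

```text
t: 18.85
position: [0.6711, -0.1596, 0.1674]
tcp_rot: [-3.141, -0.0, -0.235]
force: [0.2, 0.8, 0.1]
width: 0.636
gripper_force: 0.0
```

Emit:
{"name": "send_rows", "arguments": {"translation": [[0,0,0.02],[0,0,0.06],[0,0,0.12],[0,0,0.18],[0,0,0.24],[0,0,0.28],[0,0,0.3],[0,0,0.3]], "rotation": [[0,0,0],[0,0,0],[0,0,0],[0,0,0],[0,0,0],[0,0,0],[0,0,0],[0,0,0]]}}

```text
t: 19.65
position: [0.6715, -0.1597, 0.2586]
tcp_rot: [3.141, -0.002, -0.235]
force: [0.5, 0.1, 0.1]
width: 0.636
gripper_force: 0.0
```

```bash
python3 - <<'E'
from h import *
o=telemetry.get_obs();print(o['position'],o['force'])
s=cam('scene')
cv2.imwrite('pics/c5.png',cv2.resize(s['pixels'][150:260,185:325],(764,600),interpolation=3))
E
```

```text
[ 0.67149734 -0.15971549  0.25860734] [0.47915714 0.12054037 0.1014528 ]
```

View pics/c5.png

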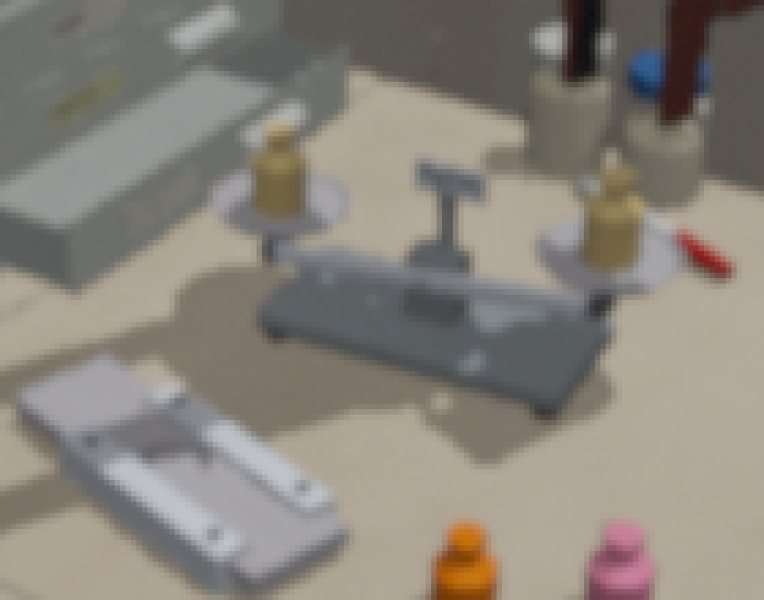

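Both weights stand upright on their pans. The knob tops are at crop (280,125) on the left and (621,170) on the right. I compare these with projections for each tilt.

```bash
python3 - <<'E'
from h import *
import pickle
s=pickle.load(open('c0.pkl','rb'))['scene']
for h in(-.01,0,.01):
    L=proj(s,[[.644,.0385,.075+h+z] for z in(0,.052)]);R=proj(s,[[.6711,-.1597,.075-h+z] for z in(0,.052)])
    f=lambda P:((P-[185,150])*[764/140,600/110]).round().tolist()
    print(h,f(L),f(R))
E
```

```text
-0.01 [[280.0, 204.0], [279.0, 124.0]] [[607.0, 257.0], [615.0, 172.0]]
0 [[279.0, 189.0], [279.0, 108.0]] [[606.0, 273.0], [613.0, 189.0]]
0.01 [[279.0, 174.0], [279.0, 92.0]] [[604.0, 289.0], [612.0, 205.0]]
```

The picture matches left pan fully down, so the left weight is the heavier one.

Emit:
{"name": "send_rows", "arguments": {"translation": [[-0.01,0.08,0],[-0.02,0.18,0],[-0.04,0.29,0],[-0.05,0.4,0],[-0.07,0.51,0],[-0.08,0.6,0],[-0.091,0.65,0],[-0.091,0.66,0]], "rotation": [[0,0,0],[0,0,0],[0,0,0],[0,0,0],[0,0,0],[0,0,0],[0,0,0],[0,0,0]]}}

```text
t: 20.5
position: [0.6429, 0.0399, 0.2565]
tcp_rot: [3.141, 0.002, -0.233]
force: [-0.7, -0.7, -0.4]
width: 0.635
gripper_force: 0.0
```

Emit:
{"name": "send_rows", "arguments": {"translation": [[0,0,-0.05],[0,0,-0.11],[0,0,-0.17],[0,0,-0.23],[0,0,-0.28],[0,0,-0.32],[0,0,-0.335],[0,0,-0.335]], "rotation": [[0,0,0],[0,0,0],[0,0,0],[0,0,0],[0,0,0],[0,0,0],[0,0,0],[0,0,0]]}}

```text
t: 21.3
position: [0.6436, 0.0381, 0.1562]
tcp_rot: [3.141, 0.001, -0.235]
force: [-0.8, -0.9, 1.0]
width: 0.636
gripper_force: 0.0
```

Emit:
{"name": "send_rows", "arguments": {"translation": [[0,0,0],[0,0,0],[0,0,0],[0,0,0],[0,0,0],[0,0,0],[0,0,0],[0,0,0]], "rotation": [[0,0,0],[0,0,0],[0,0,0],[0,0,0],[0,0,0],[0,0,0],[0,0,0],[0,0,0]], "hand": 1}}

```text
t: 22.1
position: [0.6441, 0.0384, 0.1575]
tcp_rot: [-3.141, -0.001, -0.235]
force: [-0.3, 0.1, 6.0]
width: 0.353
gripper_force: 15.0
```

Emit:
{"name": "send_rows", "arguments": {"translation": [[0,0,0.01],[0,0,0.02],[0,0,0.03],[0,0,0.04],[0,0,0.05],[0,0,0.06],[0,0,0.07],[0,0,0.08]], "rotation": [[0,0,0],[0,0,0],[0,0,0],[0,0,0],[0,0,0],[0,0,0],[0,0,0],[0,0,0]]}}

```text
t: 22.9
position: [0.6433, 0.0385, 0.1808]
tcp_rot: [3.142, 0.001, -0.235]
force: [0.4, 0.1, -2.6]
width: 0.355
gripper_force: 15.0
```

Emit:
{"name": "send_rows", "arguments": {"translation": [[0,0,0.03],[0,0,0.07],[0,0,0.11],[-0.04,-0.01,0.13],[-0.1,-0.04,0.13],[-0.18,-0.08,0.13],[-0.27,-0.12,0.13],[-0.36,-0.16,0.13]], "rotation": [[0,0,0],[0,0,0],[0,0,0],[0,0,0],[0,0,0],[0,0,0],[0,0,0],[0,0,0]]}}

```text
t: 23.7
position: [0.5338, -0.01, 0.2203]
tcp_rot: [3.141, 0.0, -0.234]
force: [1.5, -0.0, -1.5]
width: 0.355
gripper_force: 15.0
```

Emit:
{"name": "send_rows", "arguments": {"translation": [[-0.09,-0.04,0],[-0.17,-0.08,-0.03],[-0.22,-0.1,-0.08],[-0.248,-0.113,-0.13],[-0.248,-0.113,-0.18],[-0.248,-0.113,-0.22],[-0.248,-0.113,-0.24],[-0.248,-0.113,-0.24]], "rotation": [[0,0,0],[0,0,0],[0,0,0],[0,0,0],[0,0,0],[0,0,0],[0,0,0],[0,0,0]]}}

```text
t: 24.5
position: [0.4606, -0.0434, 0.1477]
tcp_rot: [-3.142, 0.001, -0.235]
force: [0.2, 0.2, -1.4]
width: 0.355
gripper_force: 15.0
```

```bash
python3 - <<'E'
from h import *
o=telemetry.get_obs();print(o['position'],o['force'])
s=cam('scene');t=cam('top')
a=cv2.resize(s['pixels'][190:265,185:265],(640,600),interpolation=3)
cv2.imwrite('pics/c6.png',a)
R=np.array([[np.cos(-.234),-np.sin(-.234)],[np.sin(-.234),np.cos(-.234)]])
f=lambda P:((P-[185,190])*8).round().tolist()
m=np.array([.4608,-.0434])
print([f(proj(s,[*(m+R@np.array(q)),.025]))for q in[(-.0185,-.065),(-.0185,.065),(.0185,-.065),(.0185,.065)]], f(proj(s,[*o['position'][:2],o['position'][2]-.0925])))
E
```

```text
[ 0.46055951 -0.04336025  0.14765733] [ 0.22343725  0.22309424 -1.44139167]
[[[364.0, 473.0]], [[129.0, 298.0]], [[450.0, 426.0]], [[214.0, 259.0]]] [[282.0, 288.0]]
```

View pics/c6.png

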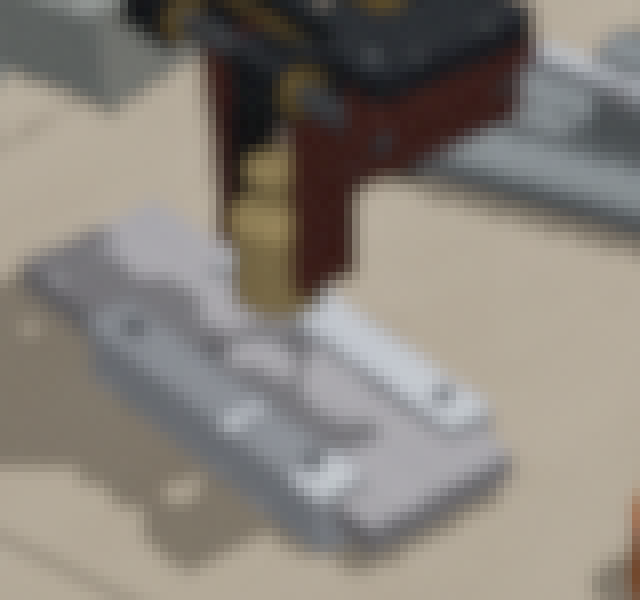

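The weight hangs over the channel (foot about (275,300)) between the two ledges, and matches the projection within a couple of mm. I lower it gently.

Emit:
{"name": "send_rows", "arguments": {"translation": [[0,0,-0.02],[0,0,-0.04],[0,0,-0.06],[0,0,-0.075],[0,0,-0.085],[0,0,-0.095],[0,0,-0.1],[0,0,-0.1]], "rotation": [[0,0,0],[0,0,0],[0,0,0],[0,0,0],[0,0,0],[0,0,0],[0,0,0],[0,0,0]]}}

```text
t: 25.4
position: [0.4613, -0.0435, 0.1176]
tcp_rot: [-3.141, 0.0, -0.235]
force: [-0.4, 0.3, -2.0]
width: 0.354
gripper_force: 15.0
```

Emit:
{"name": "send_rows", "arguments": {"translation": [[0,0,-0.003],[0,0,-0.006],[0,0,-0.009],[0,0,-0.012],[0,0,-0.015],[0,0,-0.017],[0,0,-0.017],[0,0,-0.017]], "rotation": [[0,0,0],[0,0,0],[0,0,0],[0,0,0],[0,0,0],[0,0,0],[0,0,0],[0,0,0]]}}

```text
t: 26.2
position: [0.4614, -0.0434, 0.1128]
tcp_rot: [-3.141, -0.0, -0.235]
force: [0.1, -0.1, -1.4]
width: 0.355
gripper_force: 15.0
```

Emit:
{"name": "send_rows", "arguments": {"translation": [[0,0,-0.002],[0,0,-0.004],[0,0,-0.006],[0,0,-0.006],[0,0,-0.006],[0,0,-0.006],[0,0,-0.006],[0,0,-0.006]], "rotation": [[0,0,0],[0,0,0],[0,0,0],[0,0,0],[0,0,0],[0,0,0],[0,0,0],[0,0,0]]}}

```text
t: 27.0
position: [0.4614, -0.0435, 0.1111]
tcp_rot: [-3.142, -0.0, -0.235]
force: [-1.3, 0.9, 4.9]
width: 0.354
gripper_force: 15.0
```

Emit:
{"name": "send_rows", "arguments": {"translation": [[0.001,0.005,0],[0.002,0.01,0],[0.004,0.015,0],[0.005,0.02,0],[0.006,0.025,0],[0.007,0.03,0],[0.008,0.035,0],[0.009,0.039,0]], "rotation": [[0,0,0],[0,0,0],[0,0,0],[0,0,0],[0,0,0],[0,0,0],[0,0,0],[0,0,0]]}}

```text
t: 27.8
position: [0.4642, -0.0317, 0.111]
tcp_rot: [-3.142, -0.0, -0.235]
force: [0.4, -5.4, 4.3]
width: 0.354
gripper_force: 15.0
```

Emit:
{"name": "send_rows", "arguments": {"translation": [[0.001,0.002,0],[0.001,0.004,0],[0.002,0.006,0],[0.002,0.008,0],[0.002,0.01,0],[0.002,0.01,0],[0.002,0.01,0],[0.002,0.01,0]], "rotation": [[0,0,0],[0,0,0],[0,0,0],[0,0,0],[0,0,0],[0,0,0],[0,0,0],[0,0,0]]}}

```text
t: 28.6
position: [0.4647, -0.0286, 0.1109]
tcp_rot: [-3.141, -0.0, -0.235]
force: [-0.2, -3.3, 4.4]
width: 0.353
gripper_force: 15.0
```

Emit:
{"name": "send_rows", "arguments": {"translation": [[0,0.001,0],[0,0.002,0],[0.001,0.003,0],[0.001,0.004,0],[0.001,0.005,0],[0.001,0.005,0],[0.001,0.005,0],[0.001,0.005,0]], "rotation": [[0,0,0],[0,0,0],[0,0,0],[0,0,0],[0,0,0],[0,0,0],[0,0,0],[0,0,0]]}}

```text
t: 29.4
position: [0.4651, -0.027, 0.1108]
tcp_rot: [-3.141, -0.0, -0.235]
force: [1.6, 1.4, -2.0]
width: 0.354
gripper_force: 15.0
```

The vertical force dropped to the bare weight, so this is the pocket. I lower into it.

Emit:
{"name": "send_rows", "arguments": {"translation": [[0,0,-0.003],[0,0,-0.006],[0,0,-0.009],[0,0,-0.012],[0,0,-0.013],[0,0,-0.013],[0,0,-0.013],[0,0,-0.013]], "rotation": [[0,0,0],[0,0,0],[0,0,0],[0,0,0],[0,0,0],[0,0,0],[0,0,0],[0,0,0]]}}

```text
t: 30.2
position: [0.4652, -0.0272, 0.1071]
tcp_rot: [-3.141, -0.001, -0.235]
force: [3.4, 3.4, -0.4]
width: 0.356
gripper_force: 15.0
```

Emit:
{"name": "send_rows", "arguments": {"translation": [[0.002,0.002,0],[0.002,0.002,-0.003],[0.002,0.002,-0.006],[0.002,0.002,-0.009],[0.002,0.002,-0.01],[0.002,0.002,-0.01],[0.002,0.002,-0.01],[0.002,0.002,-0.01]], "rotation": [[0,0,0],[0,0,0],[0,0,0],[0,0,0],[0,0,0],[0,0,0],[0,0,0],[0,0,0]]}}

```text
t: 31.0
position: [0.4653, -0.0267, 0.1041]
tcp_rot: [3.142, 0.0, -0.235]
force: [-0.1, -0.6, 2.2]
width: 0.354
gripper_force: 15.0
```

Emit:
{"name": "send_rows", "arguments": {"translation": [[0,0,-0.002],[0,0,-0.002],[0,0,-0.002],[0,0,-0.002],[0,0,-0.002],[0,0,-0.002],[0,0,-0.002],[0,0,-0.002]], "rotation": [[0,0,0],[0,0,0],[0,0,0],[0,0,0],[0,0,0],[0,0,0],[0,0,0],[0,0,0]]}}

```text
t: 31.8
position: [0.4654, -0.0267, 0.1034]
tcp_rot: [3.142, 0.0, -0.235]
force: [-1.5, -2.0, 4.6]
width: 0.354
gripper_force: 15.0
```

Emit:
{"name": "send_rows", "arguments": {"translation": [[0,0,0],[0,0,0],[0,0,0],[0,0,0],[0,0,0],[0,0,0],[0,0,0],[0,0,0]], "rotation": [[0,0,0],[0,0,0],[0,0,0],[0,0,0],[0,0,0],[0,0,0],[0,0,0],[0,0,0]], "hand": -0.27}}

```text
t: 32.6
position: [0.4656, -0.0267, 0.1035]
tcp_rot: [-3.142, -0.0, -0.235]
force: [-0.2, -0.8, 0.8]
width: 0.632
gripper_force: 0.0
```

Emit:
{"name": "send_rows", "arguments": {"translation": [[0,0,0.03],[0,0,0.08],[0,0,0.14],[0,0,0.2],[0,0,0.27],[0,0,0.34],[0,0,0.4],[0,0,0.4]], "rotation": [[0,0,0],[0,0,0],[0,0,0],[0,0,0],[0,0,0],[0,0,0],[0,0,0],[0,0,0]]}}

```text
t: 33.4
position: [0.467, -0.0269, 0.2261]
tcp_rot: [-3.141, -0.005, -0.235]
force: [0.6, 0.1, -0.8]
width: 0.636
gripper_force: 0.0
```

```bash
python3 - <<'E'
from h import *
s=cam('scene')
cv2.imwrite('pics/c7.png',cv2.resize(s['pixels'][150:260,185:325],(764,600),interpolation=3))
f=lambda P:((P-[185,150])*[764/140,600/110]).round().tolist()
for z in(.012,.016,.02): print(z,f(proj(s,[[.4653,-.0267,z],[.4653,-.0267,z+.052]])))
print(f(proj(s,[[.6711,-.1597,.065],[.6711,-.1597,.117]])))
E
```

```text
0.012 [[175.0, 469.0], [172.0, 385.0]]
0.016 [[175.0, 463.0], [171.0, 378.0]]
0.02 [[174.0, 456.0], [171.0, 371.0]]
[[604.0, 289.0], [612.0, 205.0]]
```

View pics/c7.png

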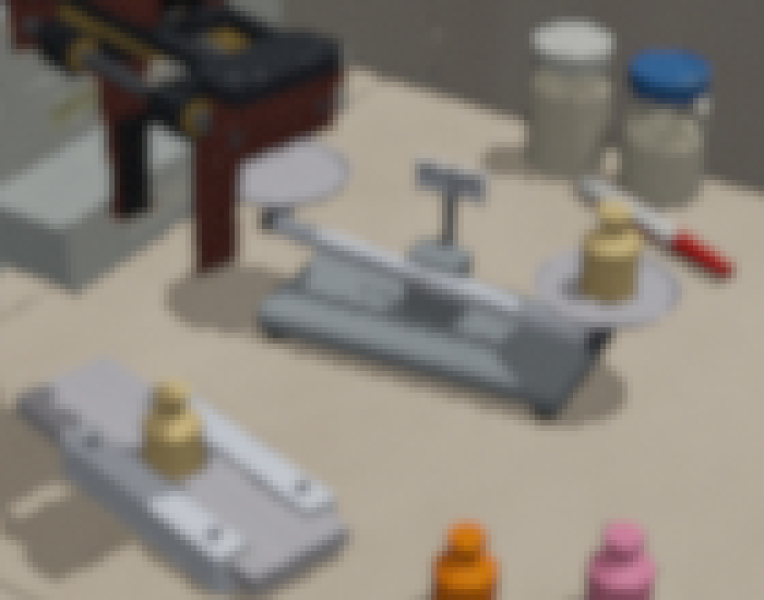

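The heavier weight stands upright in the rail with its knob at (170,383), which matches the seated height (385 predicted). The lighter weight stands on the right pan at (612,205), and the gripper is clear.

```bash
python3 -c "
from h import *
print(workorder.hand_in())"
```

```text
the job is handed in; nothing more can be done
None
```

The heavier weight (it sank the left pan) is upright in the rail pocket, fully down by camera and contact force, and the lighter one is on the right pan; on the first approach I closed the gripper short of a weight and nudged it about 7 mm, still upright. The job is handed in at about 33 s, and no verdict was returned.

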